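Pack the standard-resistor cans and cam-lock the crate

ROBOT

A 7-joint arm with a two-finger parallel gripper is mounted at the origin on the work surface. World frame = base frame: x ahead of the robot, y to its left, z up, the work surface at z = 0. Lengths are in m, angles in degrees, forces in N, time in s.
With the tool pointing down it reaches from about 0.4 to 0.85 m from the base axis. Payload 4.5 kg.
Tool frame: the origin (TCP) lies on the centre line of the jaws, within the pads' length; the fingertips stand 11 mm ahead of it and the grasp point (between the pads) lies 8 mm behind it; z points along the fingers, x is the direction in which the jaws open and shut, and the axes are right-handed (so a half turn about z gives the same grasp; the last joint's range is limited). The gripper opens to 88 mm and grips with 3 to 60 N. Pads are 18 mm wide; open, the fingers measure 123 mm over their backs; the gripper's body (75 mm by 187 mm) begins 45 mm behind the grasp point.
Start: joints at [-64.584, 39.483, -11.15, 89.685, 9.013, 51.709, -12.324], TCP at [0.249, 0.573, 0.213] pointing down, gripper open.
Joint ranges: [-172.22, 172.22], [-26.19, 119.32], [-84.43, 86.54], [7.71, 146.69], [-57.33, 237.33], [2.42, 119.75], [-152.13, 152.13]. Speed limits (degrees/s): [147.25, 147.25, 180, 180, 180, 180, 180].

INTERFACE

Orientations are given as a 3x3 rotation matrix whose columns are the frame's x, y, z axes.
In Python, from rig import * gives the robot as it stands. The module is installed in compiled form; this text tells all that it offers. Calls block until the motion is done:
- move_ptp(position, orientation): joint-space move of the TCP to a pose.
- line_to(position, frame=None, rate=0.15): straight line of the TCP; frame=None keeps the orientation; rate is the mean speed in m/s.
- move_j(angles): joint-space move.
- set_gripper(opening, strength=None): finger opening in m; strength is the grip in N (None keeps the last); returns when the fingers have stopped.
- sleep(seconds).
- solve_ik(position, orientation): joint angles nearest the present ones, or None.
- grab_frame(name): name is "scene" or "top" or "wrist"; returns a dict with "img" (384x512x3 uint8, red, green, blue), "fx", "fy", "cx", "cy" (pixels), "rvec" (rotation vector, rad) and "tvec" (3), from world to camera coordinates, as OpenCV has them; the wrist camera has in their place "tool_from_camera" (4x4, takes a point from camera to tool coordinates, whose origin is the TCP and whose axes are the tool frame's). Camera axes: x right, y down, z forward; pixel columns grow to the right and rows downward; lengths in m; the calibration is good to about 2 mm. A picture is of the moment at which its call begins: read the wrist's pose just before it. There is no depth.
A pose or a line that the arm cannot do raises IKError and nothing moves.
- hand_in(): hands the job in, once; it reports no verdict.
Readings, each from a call of its own:
- read_t(): time.
- read_qpos(): joint angles.
- read_joint_vel(): joint speeds.
- read_effort(): joint torques, N m.
- read_tool_pos(): TCP position.
- read_tcp_rot(): TCP orientation.
- read_wrist_force(): force on the tool from outside, world axes, zero at the start.
- read_ft_torque(): the same for the moment, N m.
- read_grip_width(): finger opening in m.
Only numpy, scipy, OpenCV 4.12 (cv2) and the standard library are available. Lean on these libraries where they do the work, as an engineer would, in place of code of your own. Each camera call takes 0.05 s, during which the arm holds its last target.

TASK

Put the two resistor cans that lean in the wooden cradle upright into the two empty cells of the divided transit crate, one per cell, setting each down gently (not dropped, not rammed) on its pad, and let go. Then turn the crate's cam lock half a turn clockwise, to its end stop, so that it draws the sliding gate in on the cans; leave the can already in the crate in its cell and do not disturb the other things on the bench.

Things in the scene. Friction and masses are not known exactly. Their poses are not given: they have to be found in the camera images.
- can_1_mid (a point): first can to pack: an aluminium cylinder 58 mm in diameter and 90 mm tall with a coaxial grey neck, 32 mm in diameter and 40 mm tall, on top (130 mm in all); 0.3 to 0.6 kg. The point is on the axis half-way up, 65 mm from the foot; its z axis runs from foot to neck along the can. It leans in the cradle 35 degrees from upright, neck towards the robot and above everything else of the cradle
- can_2_mid (a point): second can to pack, the same: an aluminium cylinder 58 mm in diameter and 90 mm tall with a coaxial grey neck, 32 mm in diameter and 40 mm tall, on top (130 mm in all); 0.3 to 0.6 kg. The point is on the axis half-way up, 65 mm from the foot; its z axis runs from foot to neck along the can. It leans in the cradle next to the first, 120 mm away
- can_3_mid (a point): the can already standing in one of the crate's cells, the same: an aluminium cylinder 58 mm in diameter and 90 mm tall with a coaxial grey neck, 32 mm in diameter and 40 mm tall, on top (130 mm in all); 0.3 to 0.6 kg. The point is on the axis half-way up, 65 mm from the foot; its z axis runs from foot to neck along the can
- cradle: fixed plywood cradle 150 x 210 mm, on the table; two sloping pockets open at the top and on the far side, side fins 60 mm and back 80 mm long, so that the upper 50 mm of each can stands free. A can is drawn out along its own axis. Origin at the centre of its underside between the cans, y along the row of pockets; the necks lean to its -x
- crate: fixed grey crate: three cells in a row along its y, centres 66 mm apart (-66, 0, +66 mm); floor 15 mm and wall tops 80 mm above the table, dividers 4 mm thick, each cell 62 mm wide along y. Along x a cell runs from the near wall at -30 mm to the aluminium gate on the +x side, at +42 mm with the lock open and +30 mm when drawn in. The cam lock stands at the +y end, its axis 160 mm from the origin. Origin at the underside under the middle cell, z up
- liner_a: rubber pad 58 x 58 mm filling the bottom of one of the crate's three cells; origin at the centre of the cell, on the crate's floor (15 mm above the table), z up, x across the row towards the gate. The three pads are of different thickness, between 4 and 20 mm, and which is which is not given: feel for the can touching down. Any pad may lie in any cell; the standing can stands on one of them
- liner_b: rubber pad 58 x 58 mm filling the bottom of one of the crate's three cells; origin at the centre of the cell, on the crate's floor (15 mm above the table), z up, x across the row towards the gate. The three pads are of different thickness, between 4 and 20 mm, and which is which is not given: feel for the can touching down. Any pad may lie in any cell; the standing can stands on one of them
- liner_c: rubber pad 58 x 58 mm filling the bottom of one of the crate's three cells; origin at the centre of the cell, on the crate's floor (15 mm above the table), z up, x across the row towards the gate. The three pads are of different thickness, between 4 and 20 mm, and which is which is not given: feel for the can touching down. Any pad may lie in any cell; the standing can stands on one of them
- cam (a joint): cam lock angle in rad: 0 open, pi = half a turn clockwise seen from above = locked (end stop at 3.2); it stays where it is left, about 0.12 N m of friction. It may start up to 0.4 rad on. Its steel hook draws the gate in by 12 mm
- cam_grip (a point): middle of the cam lock's black grip bar, 97 mm above the table, on the vertical cam axis; the bar is 60 mm long, 14 mm wide and reaches from 74 to 114 mm above the table; its long direction is the point's x axis, which turns with it
- gate (a joint): travel of the crate's gate towards its -x in m: 0 open, 0.012 drawn in; moved only by the cam
- decade_box: bystander: grey resistance box 80 x 200 x 108 mm with three black knobs; origin under its centre
- panel_controller: bystander: black panel instrument 75 x 96 x 96 mm; origin under its centre
- screwdriver_grip (a point): bystander: screwdriver 180 mm long lying on the bench; point in its handle
Not all that is in view belongs to the job. Leave any green look-alike of the part that bears can_1_mid alone. Leave any pink look-alike of the part that bears can_3_mid alone.

How it is judged:
By the outcome, as a careful person would: the job done as asked, in the order asked, and still so for the second after the job is handed in, with the robot touching nothing.
It also fails if it takes over 72 s, if anything falls off the work surface, if the arm or the gripper's body presses on something with over 40 N, if the wrist force passes 120 N, or if a joint passes its speed limit or range.

## Working session

There is one attempt and no reset: what is moved stays moved. The work goes in short steps, each a Python script; the robot and the scene stay as the last script left them, time stands still between calls to the robot, and variables do not carry over. Pictures are saved under pics/ and viewed, and the job is handed in when it is done.

```bash
mkdir -p pics; ls; python3 - <<'E'
from rig import *
import cv2
print(read_t())
for n in ("scene","top","wrist"):
    f=grab_frame(n); cv2.imwrite(f"pics/{n}0.png",f["img"][:,:,::-1])
    print(n,{k:v for k,v in f.items() if k!="img"})
print(read_t(),read_tool_pos(),read_tcp_rot(),read_grip_width(),read_wrist_force())
E
```

```text
pics
0.0
scene {'fx': 454.33698584446915, 'fy': 454.33698584446915, 'cx': 254.60307644373128, 'cy': 196.2084277295646, 'rvec': array([ 1.93659493,  1.38754053, -0.59595822]), 'tvec': array([-0.1815936 , -0.29477871,  1.72485568])}
top {'fx': 363.8050002216093, 'fy': 363.8050002216093, 'cx': 261.3010652688683, 'cy': 191.87544114171175, 'rvec': array([ 2.14529132, -2.20555475,  0.0811597 ]), 'tvec': array([0.01412833, 0.55688982, 1.17382173])}
wrist {'fx': 266.98236050449026, 'fy': 266.98236050449026, 'cx': 258.6748105783476, 'cy': 192.82572339840024, 'tool_from_camera': array([[ 9.99998377e-01,  1.79497151e-03, -1.55179348e-04,
        -2.48539085e-05],
       [-1.66349485e-03,  9.52955466e-01,  3.03105776e-01,
        -7.93238876e-02],
       [ 6.91945240e-04, -3.03105026e-01,  9.52956906e-01,
        -1.70856571e-01],
       [ 0.00000000e+00,  0.00000000e+00,  0.00000000e+00,
         1.00000000e+00]])}
0.15 [0.2488629  0.57278247 0.21202166] [[ 3.98338254e-01  9.17238489e-01 -4.36594622e-04]
 [ 9.17237620e-01 -3.98338479e-01 -1.26678236e-03]
 [-1.33585398e-03  1.04146863e-04 -9.99999102e-01]] 0.08806669571214182 [-0.59167673 -0.07531432 -0.28424148]
```

View pics/scene0.png

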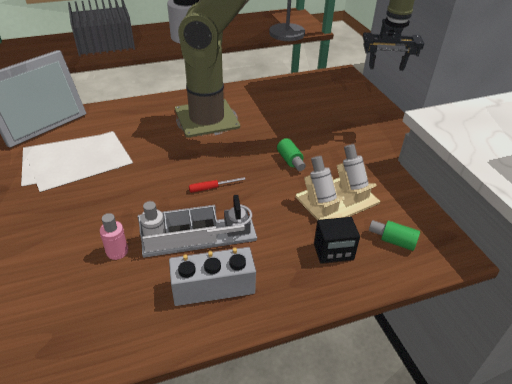

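View pics/top0.png

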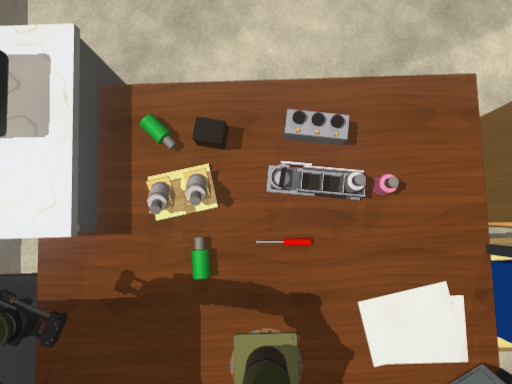

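View pics/wrist0.png

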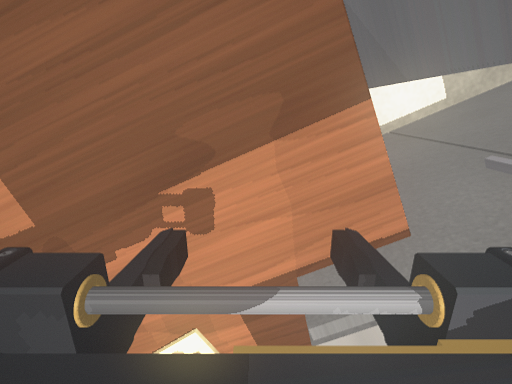

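Top view: cradle at about (182,192) with the two grey cans at (158,198) and (197,187). The crate is at (318,181), its standing can at (357,181) and the cam at (281,178). Things that could be mistaken for the cans: green cans at (157,130) and (200,260), and the pink can at (387,184). I'll leave all three alone. Next I'll crop close on the cradle and crate.

```bash
python3 - <<'E'
import cv2
t=cv2.imread("pics/top0.png"); s=cv2.imread("pics/scene0.png")
a=cv2.resize(t[155:225,140:225],None,fx=7,fy=7,interpolation=cv2.INTER_CUBIC)
cv2.imwrite("pics/c_top_cradle.png",a)
cv2.imwrite("pics/c_top_crate.png",cv2.resize(t[150:210,260:380],None,fx=6.5,fy=6.5,interpolation=cv2.INTER_CUBIC))
cv2.imwrite("pics/c_sc_cradle.png",cv2.resize(s[135:225,285:385],None,fx=6,fy=6,interpolation=cv2.INTER_CUBIC))
cv2.imwrite("pics/c_sc_crate.png",cv2.resize(s[185:260,130:262],None,fx=6,fy=6,interpolation=cv2.INTER_CUBIC))
E
```

```text
(no output)
```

View pics/c_top_cradle.png

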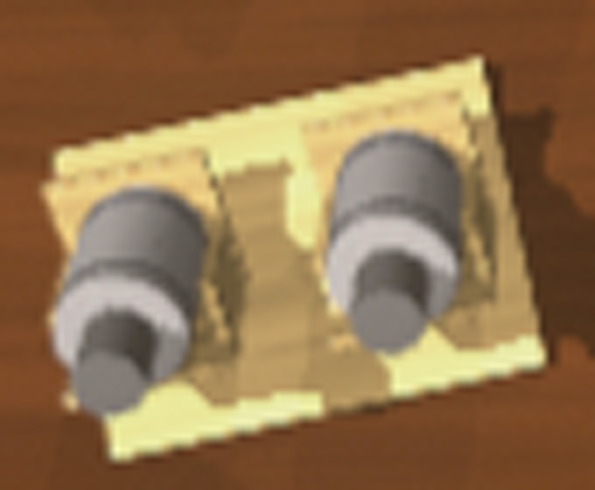

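View pics/c_top_crate.png

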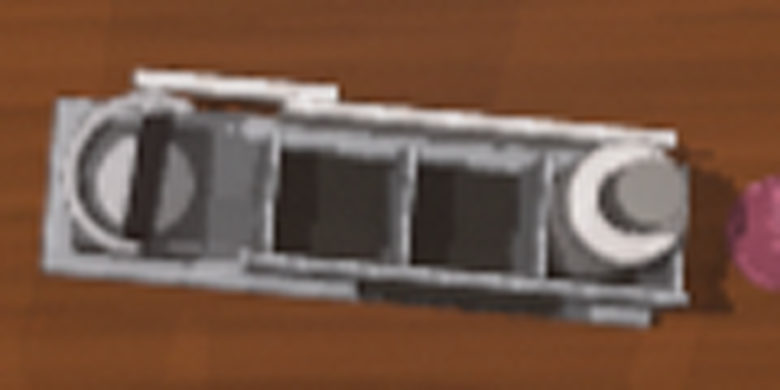

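View pics/c_sc_cradle.png

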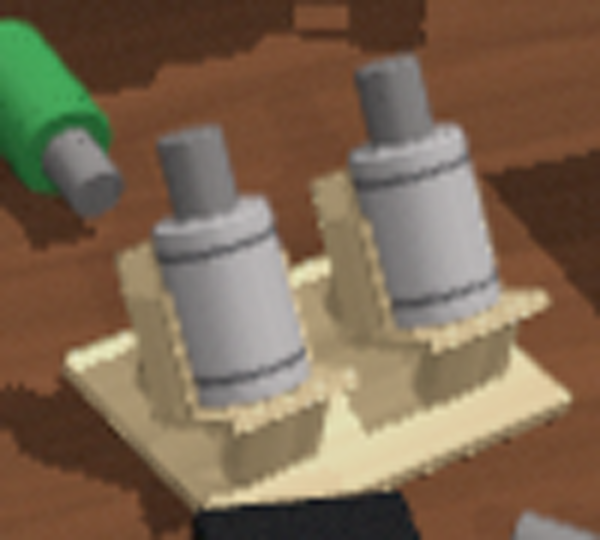

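View pics/c_sc_crate.png

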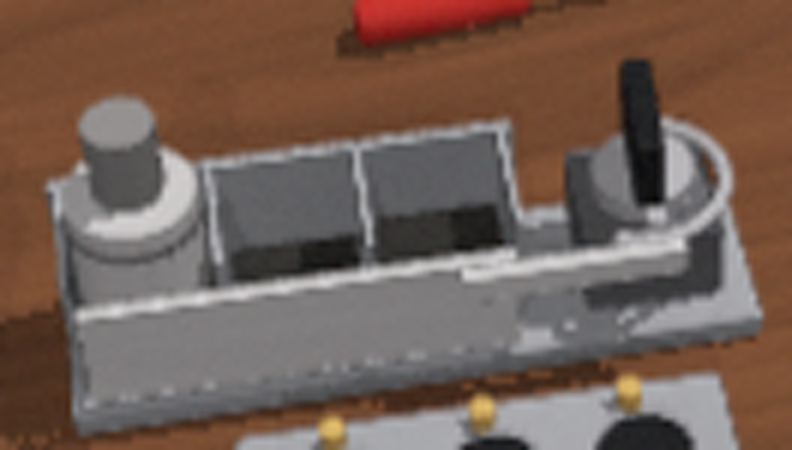

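```bash
cat > h.py <<'E'
import numpy as np, cv2, json
from scipy.optimize import least_squares
CAM={"scene":dict(f=454.33698584446915,cx=254.60307644373128,cy=196.2084277295646,rvec=np.array([1.93659493,1.38754053,-0.59595822]),tvec=np.array([-0.1815936,-0.29477871,1.72485568])),
"top":dict(f=363.8050002216093,cx=261.3010652688683,cy=191.87544114171175,rvec=np.array([2.14529132,-2.20555475,0.0811597]),tvec=np.array([0.01412833,0.55688982,1.17382173]))}
def K(c): return np.array([[c["f"],0,c["cx"]],[0,c["f"],c["cy"]],[0,0,1.]])
def proj(n,P):
    c=CAM[n]; return cv2.projectPoints(np.asarray(P,float).reshape(-1,1,3),c["rvec"],c["tvec"],K(c),None)[0].reshape(-1,2)
def Rz(a): c,s=np.cos(a),np.sin(a); return np.array([[c,-s,0],[s,c,0],[0,0,1.]])
def unc(u,s,off): return (np.asarray(u,float)+.5)/s-.5+np.asarray(off,float)
def back(n,uv,z):
    c=CAM[n];R=cv2.Rodrigues(c["rvec"])[0];C=-R.T@c["tvec"];d=R.T@np.array([(uv[0]-c["cx"])/c["f"],(uv[1]-c["cy"])/c["f"],1]);return C+d*(z-C[2])/d[2]
def tri(a,b):
    f=lambda p:np.r_[proj("top",p)[0]-a,proj("scene",p)[0]-b]
    r=least_squares(f,[.5,0,.1]);return r.x,r.fun
E
python3 - <<'E'
from h import *
T=lambda u:unc(u,7,(140,155)); S=lambda u:unc(u,6,(285,135))
p2,e2=tri(T((387,318)),S((190,133))); p1,e1=tri(T((108,380)),S((387,65)))
print("necktops",p1,e1,p2,e2,np.linalg.norm(p1-p2))
for u in [(485,60),(545,362),(110,460),(55,155)]: print("corner",back("top",T(u),0.01))
TC=lambda u:unc(u,6.5,(260,150)); SC=lambda u:unc(u,6,(130,185))
obs=[("top",TC((265,255)),(-.03,.099,.08)),("top",TC((400,265)),(-.03,.033,.08)),("top",TC((537,278)),(-.03,-.033,.08)),
("scene",SC((210,165)),(-.03,-.033,.08)),("scene",SC((358,150)),(-.03,.033,.08)),("scene",SC((505,127)),(-.03,.099,.08)),("scene",SC((58,188)),(-.03,-.099,.08))]
def f(p):
    return np.concatenate([proj(n,Rz(p[2])@np.array(q)+[p[0],p[1],0])[0]-u for n,u,q in obs])
r=least_squares(f,[.6,-.1,0]);print("crate",r.x,np.degrees(r.x[2]));print(r.fun.reshape(-1,2).round(2))
x=r.x
cam=Rz(x[2])@[0,.16,.114]+[x[0],x[1],0]
print("cam",cam,proj("top",cam),TC((150,178)),proj("scene",cam),SC((637,65)))
p3,e3=tri(TC((650,195)),SC((119,125)));print("can3 top",p3,e3, Rz(x[2]).T@(p3-[x[0],x[1],0]))
print("bar dir",back("top",TC((160,115)),.114)-back("top",TC((143,240)),.114))
E
```

```text
necktops [0.50524088 0.31045319 0.15263115] [-0.02365985 -0.00958603 -0.02572206  0.00428184] [0.52777325 0.19275993 0.15407371] [ 0.05535123  0.0204258   0.05759497 -0.00655463] 0.1198394434036017
corner [0.65966177 0.17185133 0.01      ]
corner [0.51426493 0.14562157 0.01      ]
corner [0.47359623 0.3524429  0.01      ]
corner [0.61972003 0.37830875 0.01      ]
crate [ 0.57651372 -0.22615768 -0.12125568] -6.947438446333489
[[ 0.03 -0.05]
 [ 0.3   0.37]
 [ 0.3   0.32]
 [ 0.28  0.55]
 [ 0.08 -0.23]
 [-0.4   0.39]
 [ 0.7   0.05]]
cam [ 0.59586712 -0.06733248  0.114     ] [[282.34297597 176.13448486]] [282.65384615 176.96153846] [[237.08144181 201.41136822]] [235.75       195.41666667]
can3 top [ 0.57506221 -0.29308111  0.14659363] [0.05951536 0.01247168 0.05213665 0.0067894 ] [ 0.00665412 -0.06660762  0.14659363]
bar dir [ 0.05874484 -0.00986259  0.        ]
```

```bash
cat >> h.py <<'E'
YC=np.radians(10.5); YK=-0.12125568
CR=np.array([0.57651372,-0.22615768,0.])
NT={1:np.array([0.50524,0.31045,0.1532]),2:np.array([0.52777,0.19276,0.1532])}
U=Rz(YC)@np.array([-np.sin(np.radians(35)),0,np.cos(np.radians(35))])
def Rtool(z,x): 
    z=np.asarray(z)/np.linalg.norm(z); x=x-z*(x@z); x/=np.linalg.norm(x); return np.column_stack([x,np.cross(z,x),z])
def RC(s): return Rtool(-U,s*(Rz(YC)@np.array([0,1.,0])))
def RK(s): return Rtool(np.array([0,0,-1.]),s*(Rz(YK)@np.array([0,1.,0])))
def crate(p): return Rz(YK)@np.array(p,float)+CR
# TCP position along can axis with grasp TCP at distance d above foot
def tcan(i,d): return NT[i]-U*(0.130-d)
E
python3 - <<'E'
from rig import *
from h import *
print(read_qpos())
for s in (1,-1):
    for i in (1,2):
        for d in (.103,.2,.3): print(s,i,d,np.round(tcan(i,d),3),None if (q:=solve_ik(tcan(i,d),RC(s))) is None else np.round(q,0))
    for y in (0,.066):
        for z in (.13,.25): print(s,"cell",y,z,None if (q:=solve_ik(crate([0,y,z]),RK(s))) is None else np.round(q,0))
    print("cam",None if (q:=solve_ik(crate([0,.16,.12]),RK(s))) is None else np.round(q,0))
E
```

```text
[-64.58288423  39.52083181 -11.14575809  89.72839096   9.01313563
  51.70933784 -12.32199407]
1 1 0.103 [0.52  0.313 0.131] [ -8.  61. -72. 129. 107.  79. -39.]
1 1 0.2 [0.466 0.303 0.211] [-58.  31.   9. 135. 127.  22. -75.]
1 1 0.3 [0.409 0.293 0.292] [-71.  18.  17. 135.  85.  19. -36.]
1 2 0.103 [0.543 0.196 0.131] [  7.  60. -72. 136. 113.  74. -35.]
1 2 0.2 [0.488 0.185 0.211] [  6.  43. -72. 141. 104.  62. -39.]
1 2 0.3 [0.432 0.175 0.292] [-52.  13.  15. 143. 123.  14. -58.]
1 cell 0 0.13 [ 33.  47. -28.  95.  29.  46.  74.]
1 cell 0 0.25 [ 27.  37. -17.  88.  12.  57.  89.]
1 cell 0.066 0.13 [ 26.  46. -26.  97.  27.  44.  69.]
1 cell 0.066 0.25 [ 21.  36. -18.  90.  13.  56.  82.]
cam [ 15.  46. -23.  99.  25.  41.  62.]
-1 1 0.103 [0.52  0.313 0.131] [-40.  43. -11. 130. 127.  35. 109.]
-1 1 0.2 [0.466 0.303 0.211] [-60.  31.  13. 135. 130.  20. 101.]
-1 1 0.3 [0.409 0.293 0.292] [-85.  21.  38. 136.  89.  10. 142.]
-1 2 0.103 [0.543 0.196 0.131] [-17.  43. -23. 137. 138.  42. 113.]
-1 2 0.2 [0.488 0.185 0.211] [-28.  29. -11. 142. 138.  30. 108.]
-1 2 0.3 [0.432 0.175 0.292] [-59.  14.  25. 144. 135.  12. 111.]
-1 cell 0 0.13 [  5.  47.  23.  96. -25.  42. -57.]
-1 cell 0 0.25 [  0.  40.  31.  89. -23.  57. -58.]
-1 cell 0.066 0.13 [ -2.  47.  25.  99. -27.  41. -61.]
-1 cell 0.066 0.25 [ -6.  39.  30.  92. -22.  56. -65.]
cam [-12.  47.  25. 100. -29.  39. -68.]
```

```bash
python3 - <<'E'
from rig import *
from h import *
t=read_t()
move_ptp(tcan(1,.3),RC(1)); print(read_t()-t,read_qpos().round(1),read_tool_pos(),tcan(1,.3))
set_gripper(.06); print(read_t())
R=read_tcp_rot();p=read_tool_pos();f=grab_frame("wrist");cv2.imwrite("pics/w1.png",f["img"][:,:,::-1])
np.savez("w1.npz",R=R,p=p)
for s in(1,-1):
  for i in (1,2):
    for d in (.106,.2): print(s,i,d,None if (q:=solve_ik(tcan(i,d),RC(s))) is None else np.round(q,0))
E
```

```text
1.225 [-70.8  17.9  16.8 135.3  85.1  19.1 -35.8] [0.40974281 0.29418975 0.2928069 ] [0.40936479 0.29268058 0.29245585]
1.9583
1 1 0.106 [-47.  42.  -0. 131. 136.  30. -81.]
1 1 0.2 [-61.  31.  14. 135. 132.  20. -80.]
1 2 0.106 [-24.  42. -13. 138. 146.  38. -77.]
1 2 0.2 [-31.  29.  -6. 143. 143.  29. -77.]
-1 1 0.106 [-62.  46.  25. 132. 173.  23.  59.]
-1 1 0.2 [-75.  36.  38. 136. 183.  15.  49.]
-1 2 0.106 [-47.  46.  26. 139. 189.  35.  58.]
-1 2 0.2 [-51.  32.  26. 144. 181.  26.  66.]
```

View pics/w1.png

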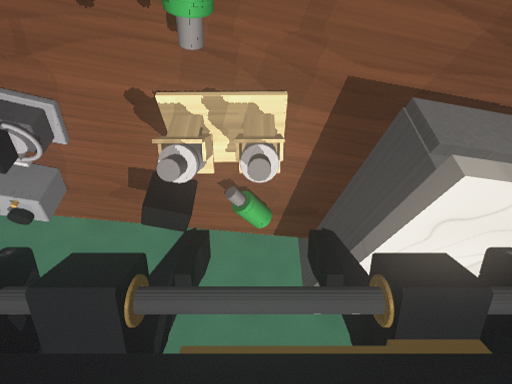

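```bash
cat >> h.py <<'E'
TFC=np.array([[9.99998377e-01,1.79497151e-03,-1.55179348e-04,-2.48539085e-05],[-1.66349485e-03,9.52955466e-01,3.03105776e-01,-7.93238876e-02],[6.91945240e-04,-3.03105026e-01,9.52956906e-01,-1.70856571e-01],[0,0,0,1]])
def wproj(P,R,p):
    P=np.atleast_2d(P); t=(P-p)@R; c=(t-TFC[:3,3])@TFC[:3,:3]; return np.c_[258.6748+266.98236*c[:,0]/c[:,2],192.8257+266.98236*c[:,1]/c[:,2]]
def wback(uv,R,p,z):
    d=R@TFC[:3,:3]@np.array([(uv[0]-258.6748)/266.98236,(uv[1]-192.8257)/266.98236,1]); o=R@TFC[:3,3]+p; return o+d*(z-o[2])/d[2]
def circ(c,u,r,n=60):
    a=np.cross(u,[0,1,0]);a/=np.linalg.norm(a);b=np.cross(u,a);t=np.linspace(0,2*np.pi,n);return c+r*(np.outer(np.cos(t),a)+np.outer(np.sin(t),b))
def drawcan(im,pj,top,u,s=1,off=(0,0)):
    for d,r in((0,.016),(.04,.016),(.04,.029)):
        q=((pj(circ(top-u*d,u,r))-np.array(off)+.5)*s-.5).astype(int)
        cv2.polylines(im,[q.reshape(-1,1,2)],True,(0,0,255) if d==0 else (255,0,0),1)
E
python3 - <<'E'
from h import *
w=np.load("w1.npz");im=cv2.imread("pics/w1.png")
a=cv2.resize(im[80:220,130:310],None,fx=4,fy=4,interpolation=cv2.INTER_CUBIC)
for i in (1,2): drawcan(a,lambda P:wproj(P,w["R"],w["p"]),NT[i],U,4,(130,80))
t=cv2.resize(cv2.imread("pics/top0.png")[155:225,140:225],None,fx=7,fy=7,interpolation=cv2.INTER_CUBIC)
for i in (1,2): drawcan(t,lambda P:proj("top",P),NT[i],U,7,(140,155))
cv2.imwrite("pics/o1.png",a);cv2.imwrite("pics/o2.png",t)
E
```

```text
(no output)
```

View pics/o1.png

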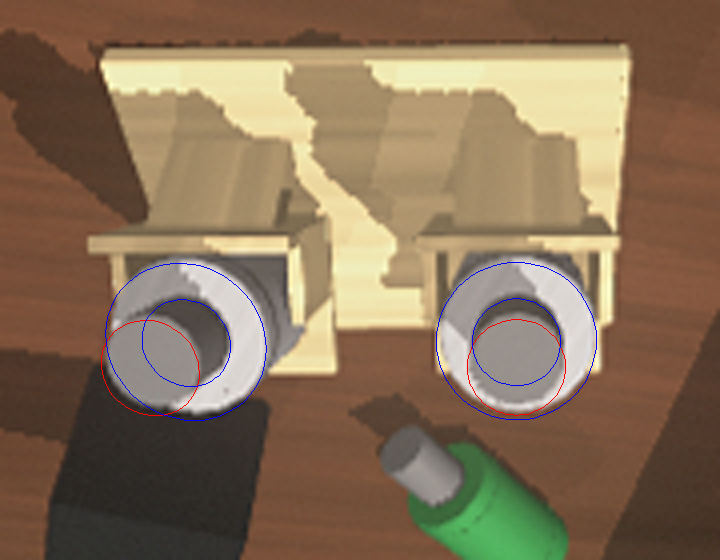

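View pics/o2.png

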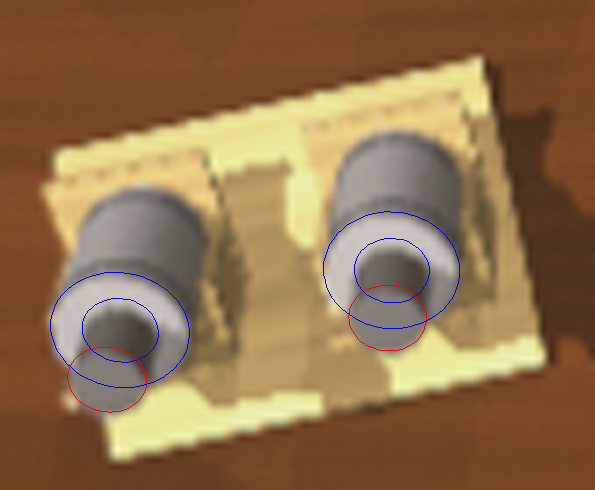

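```bash
python3 - <<'E'
from rig import *
from h import *
line_to(tcan(1,.2),RC(1),rate=.15); print(read_tool_pos()-tcan(1,.2),read_qpos().round(0),read_wrist_force().round(2))
line_to(tcan(1,.145),RC(1),rate=.1)
R=read_tcp_rot();p=read_tool_pos();f=grab_frame("wrist");cv2.imwrite("pics/w2.png",f["img"][:,:,::-1])
np.savez("w2.npz",R=R,p=p)
im=f["img"][:,:,::-1].copy();drawcan(im,lambda P:wproj(P,R,p),NT[1],U);cv2.imwrite("pics/w2o.png",im)
print(read_tool_pos()-tcan(1,.145),read_wrist_force().round(2),read_t())
E
```

```text
[-2.12753064e-04 -1.17865607e-05  3.56223813e-04] [-53.  31.   2. 135. 120.  24. -69.] [-1.11  0.49  1.03]
[-0.00032657  0.00010648  0.00051686] [ 0.06  0.23 -0.34] 3.6333
```

View pics/w2o.png

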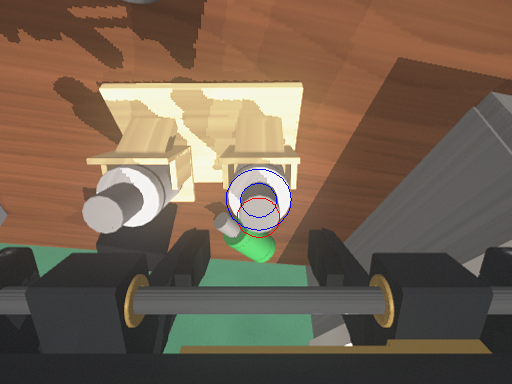

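The neck of can 1 sits within about 1 mm of the model, red circle at (258,218), and centred between the jaws. Now I'll grasp it.

```bash
python3 - <<'E'
from rig import *
from h import *
line_to(tcan(1,.106),RC(1),rate=.08); print(read_wrist_force().round(2))
set_gripper(.02,40); print("w",read_grip_width(),read_wrist_force().round(2))
line_to(tcan(1,.13),RC(1),rate=.08); print("w",read_grip_width(),read_wrist_force().round(2))
line_to(tcan(1,.225),RC(1),rate=.12); print("w",read_grip_width(),read_wrist_force().round(2),read_t(),read_qpos().round(0))
P=read_tool_pos()
f=grab_frame("scene");cv2.imwrite("pics/s1.png",f["img"][:,:,::-1])
for s in(1,-1):
  for nm,q in (("here",[.45,.28,.33]),("view",crate([-.03,0.0,.34])),("cell",crate([0,.066,.14]))):
     print(s,nm,None if (q:=solve_ik(q,RK(s))) is None else np.round(q,0))
E
```

```text
[-0.42 -0.33  0.46]
w 0.02035657115751445 [ 0.81  0.74 -0.38]
w 0.020282583706223843 [-0.66 -0.83 -0.52]
w 0.019888988893684942 [ 0.66 -0.38 -0.93] 6.4 [-58.  28.   6. 135. 115.  22. -65.]
1 here [  2.  38. -72.  95.  38.  75.   7.]
1 view [ 52.  43. -72.  84.  41.  82.  63.]
1 cell [ 45.  61. -72.  96.  61.  72.  42.]
-1 here [ -15.   27.  -35.   96.   17.   63. -152.]
-1 view [ 38.  32. -35.  85.  19.  69. -97.]
-1 cell [  31.   47.  -36.   96.   35.   48. -117.]
```

View pics/s1.png

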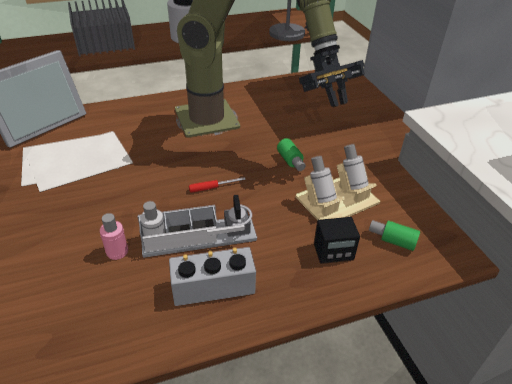

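The gripper closed to 20 mm with no contact, so it missed, and the scene picture shows both cans still in the cradle. I'll go back to the grasp pose with the jaws open and look before closing.

```bash
python3 - <<'E'
from rig import *
from h import *
set_gripper(.06)
line_to(tcan(1,.14),RC(1),rate=.15)
line_to(tcan(1,.106),RC(1),rate=.1)
print(read_tool_pos()-tcan(1,.106),read_tcp_rot()-RC(1),read_wrist_force().round(2),read_grip_width())
R=read_tcp_rot();p=read_tool_pos();f=grab_frame("wrist");cv2.imwrite("pics/w3.png",f["img"][:,:,::-1])
f=grab_frame("scene");cv2.imwrite("pics/s2.png",cv2.resize(f["img"][80:240,260:400,::-1],None,fx=4,fy=4))
f=grab_frame("top");cv2.imwrite("pics/t2.png",cv2.resize(f["img"][140:260,120:260,::-1],None,fx=4.5,fy=4.5))
im=cv2.imread("pics/w3.png");drawcan(im,lambda P:wproj(P,R,p),NT[1],U);cv2.imwrite("pics/w3o.png",im)
E
```

```text
[-3.03560807e-04 -6.57263249e-05  1.11644713e-04] [[-9.42450271e-05  1.71068353e-04 -2.74865007e-04]
 [-1.74742477e-05  1.50726150e-04 -5.10051267e-05]
 [-6.71413734e-05 -2.79561245e-04 -1.95677064e-04]] [0.53 1.08 0.43] 0.060142990827892207
```

View pics/w3o.png

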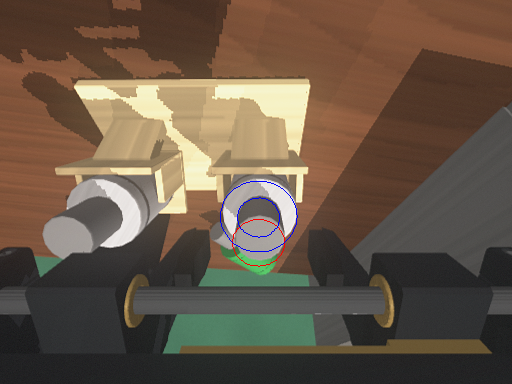

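View pics/s2.png

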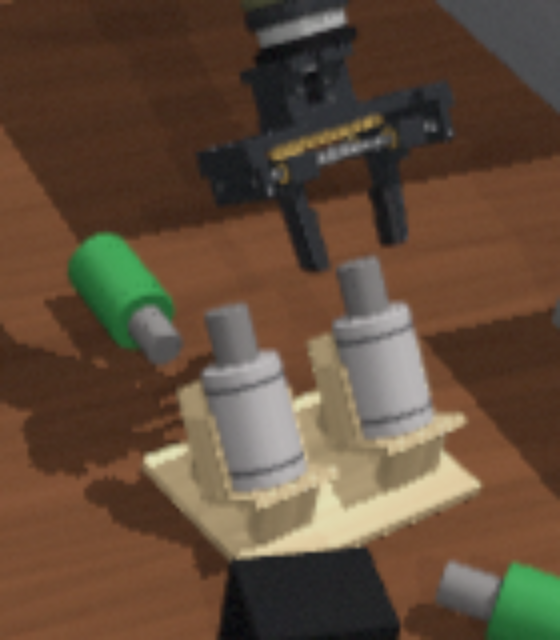

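View pics/t2.png

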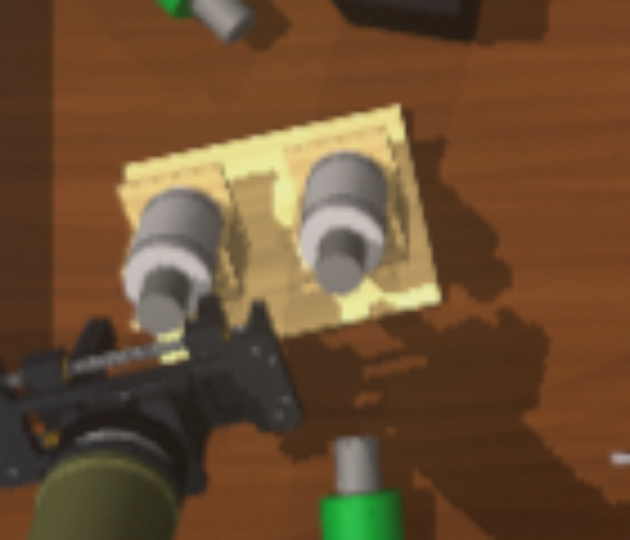

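```bash
python3 - <<'E'
from rig import *
from h import *
R=read_tcp_rot();p=read_tool_pos();print(read_t())
for t,s in (((208,300),(316,268)),((100,325),(395,243))):
    x,e=tri(unc(t,4.5,(120,140)),unc(s,4,(260,80))); print(x,e.round(1),"tool",R.T@(x-p))
s=cv2.imread("pics/s2.png")
for d in (-.08,-.06,-.04,-.02,0,.011):
    for x in (-.03,.03):
        q=(proj("scene",p+R@[x,0,d])[0]-[260,80]+.5)*4-.5
        cv2.circle(s,tuple(int(v) for v in q),3,(0,0,255) if d<0.005 else (0,255,0),-1)
cv2.imwrite("pics/s2o.png",s)
E
```

```text
8.5417
[0.51062907 0.27441407 0.16030099] [ 0.7  0.3  0.8 -0.1] tool [-0.03659901  0.00292923 -0.02994728]
[0.49698363 0.34640011 0.15783867] [ 0.3  0.1  0.3 -0.1] tool [ 0.03666777  0.00128735 -0.02806735]
```

View pics/s2o.png

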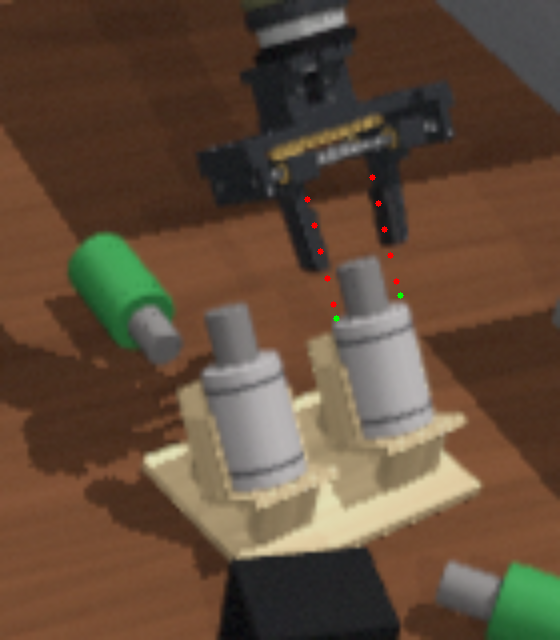

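Three independent checks put the real fingertips about 28 mm behind the reported TCP, where the text says 11 mm ahead of it:
- the wrist view
- triangulation from scene and top
- the empty close

So the whole tool is offset by about 39 mm. I'll correct for that and descend watching the force.

```bash
cat >> h.py <<'E'
TIP=0.028  # fingertips are this far BEHIND the reported TCP (measured)
E
python3 - <<'E'
from rig import *
from h import *
set_gripper(.048)
for d in (.095,.085,.078,.073,.068):
    line_to(tcan(1,d),RC(1),rate=.06); F=read_wrist_force(); print(d,F.round(2))
    if np.linalg.norm(F)>5: break
R=read_tcp_rot();p=read_tool_pos();f=grab_frame("wrist");cv2.imwrite("pics/w4.png",f["img"][:,:,::-1])
f=grab_frame("scene");s=cv2.resize(f["img"][80:240,260:400,::-1],None,fx=4,fy=4,interpolation=cv2.INTER_CUBIC);cv2.imwrite("pics/s3.png",s)
print(read_t())
E
```

```text
0.095 [-0.07 -0.29  0.74]
0.085 [-0.55  0.2  -0.57]
0.078 [-0.26 -0.64  0.72]
0.073 [ 0.54  0.81 -0.56]
0.068 [ 0.14  0.71 -0.64]
10.4417
```

View pics/w4.png

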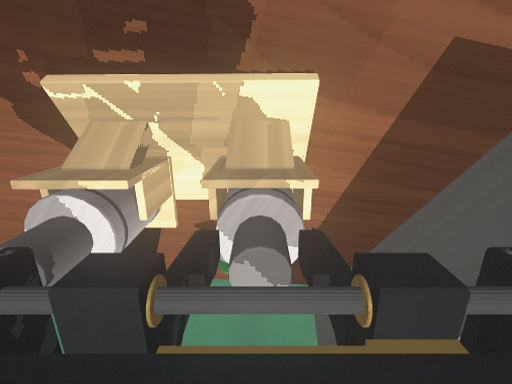

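View pics/s3.png

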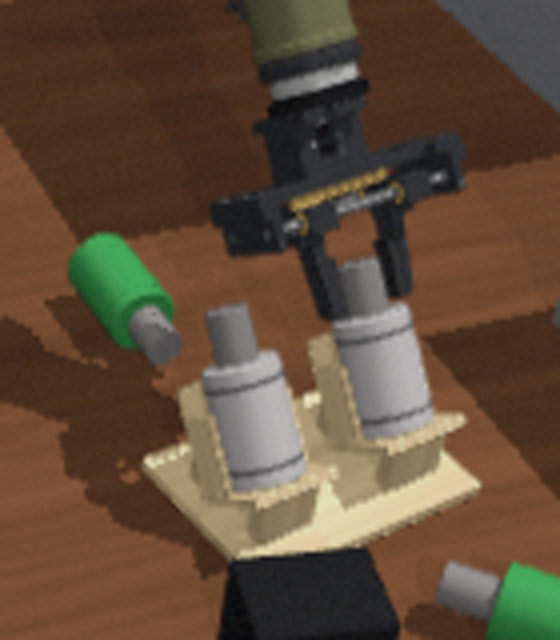

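The neck at (262,262) now sits between the fingers, with the tips just above the shoulder. Closing.

```bash
python3 - <<'E'
from rig import *
from h import *
set_gripper(.02,40); print("w",read_grip_width(),read_wrist_force().round(2))
g=.068
line_to(tcan(1,g+.02),RC(1),rate=.06); print("w",read_grip_width(),read_wrist_force().round(2))
line_to(tcan(1,g+.13),RC(1),rate=.15); sleep(.2)
print("w",read_grip_width(),read_wrist_force().round(2),read_ft_torque().round(3),read_t(),read_qpos().round(0))
for s in(1,-1):
  for nm,q in (("here",[.45,.28,.33]),("view",crate([-.03,0.0,.31])),("cell",crate([0,.066,.10]))):
     print(s,nm,None if (q:=solve_ik(q,RK(s))) is None else np.round(q,0))
f=grab_frame("scene");cv2.imwrite("pics/s4.png",f["img"][:,:,::-1])
E
```

```text
w 0.03075907646749019 [-1.18  0.41  1.1 ]
w 0.030993939747661015 [ 0.74 -0.3  -2.43]
w 0.030720835986612124 [-0.47 -0.77 -4.28] [-0.153  1.123  0.028] 12.4083 [-53.  31.   2. 135. 121.  25. -69.]
1 here [  2.  38. -72.  95.  38.  75.   7.]
1 view [ 53.  45. -72.  87.  43.  80.  61.]
1 cell [ 45.  65. -72.  97.  65.  71.  39.]
-1 here [ -15.   27.  -35.   96.   17.   63. -152.]
-1 view [  44.   37.  -48.   87.   28.   69. -106.]
-1 cell [  31.   50.  -36.   98.   39.   45. -121.]
```

View pics/s4.png

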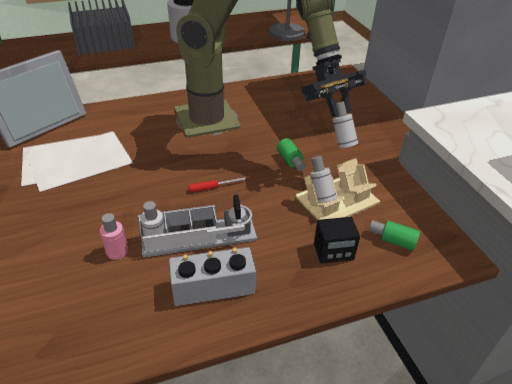

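```bash
python3 - <<'E'
from rig import *
from h import *
P=read_tool_pos()
for tgt,R in (([.44,.27,.34],RK(1)),([.44,.27,.34],Rtool(np.array([0,0,-1.]),Rz(YC)@np.array([0,1.,0])))):
    try:
        line_to(tgt,R,rate=.12); print("ok"); break
    except Exception as e: print(repr(e))
print(read_qpos().round(0),read_tool_pos(),read_t(),read_grip_width(),read_wrist_force().round(2))
for s in(1,-1):
  for nm,q in (("view",crate([-.03,0.0,.31])),("cell",crate([0,.066,.10])),("cell2",crate([0,.066,.20]))):
     print(s,nm,None if (q:=solve_ik(q,RK(s))) is None else np.round(q,0))
E
```

```text
IKError('the arm cannot follow that straight line within its joint ranges')
IKError('the arm cannot follow that straight line within its joint ranges')
[-53.  31.   2. 135. 121.  25. -69.] [0.46702604 0.30302866 0.20818941] 12.4583 0.030889183279036347 [-0.32  0.18 -3.11]
1 view [ 53.  45. -72.  87.  43.  80.  61.]
1 cell [ 45.  65. -72.  97.  65.  71.  39.]
1 cell2 [ 45.  55. -72.  92.  54.  74.  47.]
-1 view [  44.   37.  -48.   87.   28.   69. -106.]
-1 cell [  31.   50.  -36.   98.   39.   45. -121.]
-1 cell2 [  36.   45.  -48.   93.   38.   59. -120.]
```

```bash
python3 - <<'E'
from rig import *
from h import *
P=read_tool_pos()
ok=False
for dlt in ((-.0,0,.12),(-.05,-.03,.10),(-.03,-.1,.1),(0.02,-.1,.1),(0,0,.07)):
    try:
        line_to(P+np.array(dlt),None,rate=.15); print("ok",dlt); break
    except Exception as e: print(repr(e))
print(read_qpos().round(0),read_tool_pos(),read_t(),read_grip_width())
for s in(1,-1):
  for nm,q in (("up",[.47,.2,.33]),("view",crate([-.03,0.0,.31])),("cell",crate([0,.066,.10])),("cell2",crate([0,.066,.20]))):
     print(s,nm,None if (q:=solve_ik(q,RK(s))) is None else np.round(q,0))
E
```

```text
ok (-0.0, 0, 0.12)
[-68.  18.  21. 126.  57.  17.  -1.] [0.46694373 0.30291843 0.3279512 ] 14.9 0.030874782469044244
1 up [-25.  23.  -5.  99.   2.  58.  52.]
1 view [20. 31. -4. 88.  2. 61. 98.]
1 cell [ 37.  54. -49.  97.  50.  53.  50.]
1 cell2 [ 27.  41. -28.  93.  23.  52.  73.]
-1 up [-64.  34.  63. 101. -33.  65. -87.]
-1 view [  3.  33.  26.  89. -15.  61. -64.]
-1 cell [  4.  47.  13.  99. -17.  35. -70.]
-1 cell2 [  4.  39.  13.  95. -11.  47. -75.]
```

```bash
python3 - <<'E'
from rig import *
from h import *
move_ptp([.47,.2,.34],RK(1))
move_ptp(crate([.06,.03,.33]),RK(1)); sleep(.3)
print(read_qpos().round(0),read_t(),read_grip_width(),read_wrist_force().round(2))
R=read_tcp_rot();p=read_tool_pos();f=grab_frame("wrist");cv2.imwrite("pics/w5.png",f["img"][:,:,::-1]);np.savez("w5.npz",R=R,p=p)
E
```

```text
[14. 38. -0. 71.  0. 71. 97.] 17.725 0.03125628532894277 [ 0.21 -0.22 -4.06]
```

View pics/w5.png

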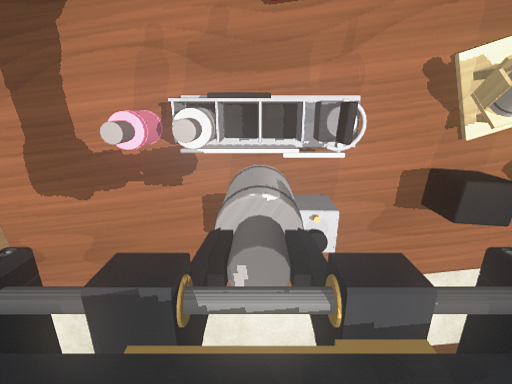

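```bash
python3 - <<'E'
from h import *
w=np.load("w5.npz");R,p=w["R"],w["p"];im=cv2.imread("pics/w5.png")
def ov(CRx,yk,name):
    a=cv2.resize(im[80:170,160:375],None,fx=3.7,fy=3.7,interpolation=cv2.INTER_CUBIC)
    for y0 in(-.066,0,.066):
        q=np.array([[-.03,y0-.031,.08],[-.03,y0+.031,.08],[.042,y0+.031,.08],[.042,y0-.031,.08]])@Rz(yk).T+CRx
        u=((wproj(q,R,p)-[160,80]+.5)*3.7-.5).astype(int);cv2.polylines(a,[u.reshape(-1,1,2)],True,(0,0,255),1)
    c=CRx+Rz(yk)@[0,.16,.114];u=((wproj(c,R,p)[0]-[160,80]+.5)*3.7-.5).astype(int);cv2.circle(a,tuple(int(v) for v in u),3,(0,255,0),-1)
    cv2.imwrite(name,a)
ov(CR,YK,"pics/o5.png")
b=cv2.resize(im[150:300,180:340],None,fx=4,fy=4)
u=-R[:,2]; top=p+u*(.130-.068)
for d,r in((0,.016),(.04,.016),(.04,.029),(.13,.029)):
    q=((wproj(circ(top-u*d,u,r),R,p)-[180,150]+.5)*4-.5).astype(int);cv2.polylines(b,[q.reshape(-1,1,2)],True,(0,0,255),1)
cv2.imwrite("pics/o5b.png",b)
E
```

```text
(no output)
```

View pics/o5.png

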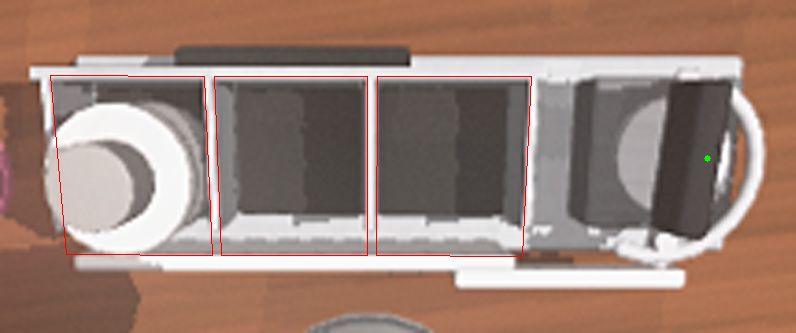

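View pics/o5b.png

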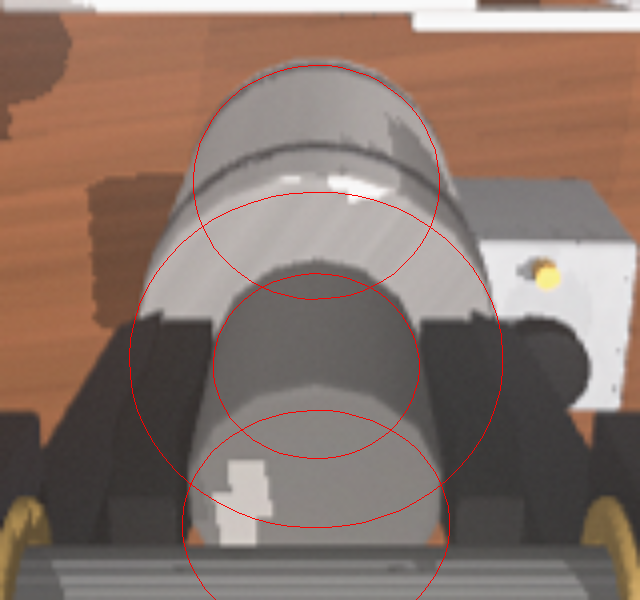

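The model crate overlays the wrist view to within about 0.5 mm. The dividers are at crop x of about 210 and 372, and the held can is centred in y. It may hang a few mm lower than modelled, so I'll insert it into the middle cell with force feedback.

```bash
cat >> h.py <<'E'
def place(y,x=.002,zs=.122,zmin=.080):
    from rig import line_to,read_wrist_force,read_tool_pos,read_t,sleep,read_grip_width,read_ft_torque
    def F(n=3):
        a=[]
        for _ in range(n): a.append(read_wrist_force()); sleep(.015)
        return np.mean(a,0)
    line_to(crate([x,y,.20]),RK(1),rate=.2); sleep(.2)
    b=F(8); print("base",b.round(2),read_t())
    z=.20
    for z in (.165,.15,.135,zs):
        line_to(crate([x,y,z]),RK(1),rate=.1); f=F()-b; print(round(z,4),f.round(2))
        if np.linalg.norm(f)>6: print("UNEXPECTED"); return None,b
    while z>zmin:
        z-=.0015; line_to(crate([x,y,z]),RK(1),rate=.03); f=F()-b; print(round(z,4),f.round(2),round(read_tool_pos()[2],4))
        if f[2]>2.0 or np.linalg.norm(f[:2])>6: break
    print("t",read_t(),"w",read_grip_width()); return z,b
E
python3 - <<'E'
from rig import *
from h import *
line_to(crate([.002,0,.33]),RK(1),rate=.2)
place(0)
print(read_ft_torque().round(3))
E
```

```text
base [-0.4  -0.07 -3.8 ] 19.3833
0.165 [ 0.72 -0.12  0.02]
0.15 [-0.01 -0.24  0.3 ]
0.135 [ 0.91 -0.22 -0.71]
0.122 [ 1.09  0.49 -0.24]
0.1205 [-0.03 -0.19 -0.06] 0.1207
0.119 [ 0.69  0.37 -0.74] 0.119
0.1175 [ 0.74 -0.41 -0.78] 0.1174
0.116 [ 1.25  0.23 -0.79] 0.1159
0.1145 [ 0.84 -0.18 -0.23] 0.1144
0.113 [ 0.99  0.19 -0.39] 0.1129
0.1115 [ 0.81 -0.01 -0.27] 0.1114
0.11 [ 0.74 -0.58 -0.36] 0.1099
0.1085 [ 1.08 -0.19 -0.67] 0.1084
0.107 [ 1.21  0.28 -0.2 ] 0.1069
0.1055 [ 0.9  -0.37 -0.74] 0.1054
0.104 [ 0.99  0.36 -0.85] 0.1039
0.1025 [ 0.59 -0.17 -0.48] 0.1024
0.101 [ 1.05 -0.3  -0.5 ] 0.1009
0.0995 [ 1.19 -0.37 -0.13] 0.0994
0.098 [ 1.25  0.07 -0.62] 0.0979
0.0965 [ 0.97 -0.28 -0.13] 0.0965
0.095 [-0.13  1.    9.78] 0.0962
t 26.3667 w 0.03113991369811133
[0.182 0.143 0.002]
```

Touchdown is at TCP z = 0.0963, which puts the foot about 25 mm up. That lies within the 19–35 mm pad range, with no side force. I'll relieve the load, release, and go back for can 2.

```bash
python3 - <<'E'
from rig import *
from h import *
line_to(crate([.002,0,.0963]),RK(1),rate=.03); print(read_wrist_force().round(2))
set_gripper(.044); print(read_grip_width(),read_wrist_force().round(2))
line_to(crate([.002,0,.16]),RK(1),rate=.15); print(read_wrist_force().round(2))
line_to(crate([.002,0,.24]),RK(1),rate=.25)
print(read_t(),read_qpos().round(0))
move_ptp([.47,.2,.34],RK(1))
f=grab_frame("top");cv2.imwrite("pics/t3.png",cv2.resize(f["img"][140:210,240:410,::-1],None,fx=4.5,fy=4.5,interpolation=cv2.INTER_CUBIC))
f=grab_frame("scene");cv2.imwrite("pics/s5.png",cv2.resize(f["img"][170:270,90:270,::-1],None,fx=4.4,fy=4.4,interpolation=cv2.INTER_CUBIC))
print(read_t(),read_qpos().round(0))
g=.068
for d in (.13,.2,.25): print(d,None if (q:=solve_ik(tcan(2,d),RC(1))) is None else np.round(q,0))
E
```

```text
[0.35 0.96 0.79]
0.04398592691375363 [-0.29 -0.86  0.53]
[ 0.41  0.82 -1.08]
28.05 [ 18.  37.  -1.  89.   1.  54. 100.]
29.8 [-27.  22.  -2.  99.   1.  59.  54.]
0.13 [  7.  55. -72. 138. 111.  71. -37.]
0.2 [  6.  43. -72. 141. 104.  62. -39.]
0.25 [  8.  34. -72. 142.  98.  54. -38.]
```

View pics/t3.png

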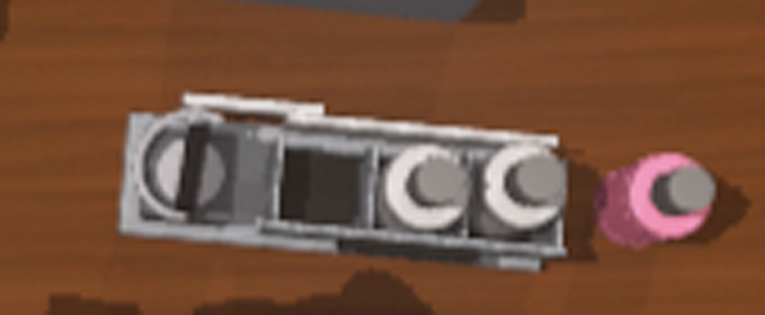

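View pics/s5.png

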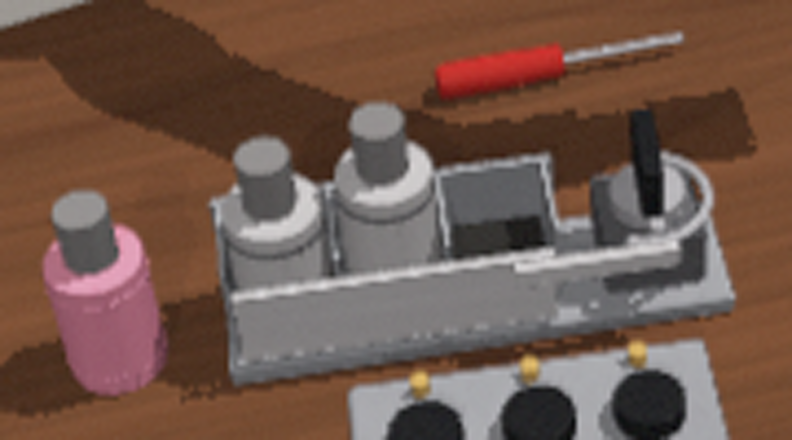

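Can 1 stands upright in the middle cell at (430,185), and can 3 and the pink can haven't moved. Going for can 2 by the known joint route.

```bash
python3 - <<'E'
from rig import *
from h import *
move_j([-68,18,21,126,57,17,-1]); print(read_t(),read_tool_pos().round(3))
for d in (.068,.15,.2): print(d,None if (q:=solve_ik(tcan(2,d),RC(1))) is None else np.round(q,0))
for d in (.17,.15,.2):
    try: line_to(tcan(2,d),RC(1),rate=.15); print("line ok",d); break
    except Exception as e: print(repr(e))
print(read_t(),read_tool_pos(),read_qpos().round(0))
E
```

```text
30.725 [0.461 0.308 0.322]
0.068 [ -3.  53. -48. 134. 125.  57. -48.]
0.15 [-19.  37. -23. 140. 135.  39. -67.]
0.2 [-12.  31. -35. 142. 121.  39. -56.]
line ok 0.17
34.575 [0.50521545 0.18864268 0.18603936] [-28.  33. -10. 141. 143.  33. -76.]
```

```bash
python3 - <<'E'
from rig import *
from h import *
set_gripper(.048)
for d in (.112,.085,.068):
    line_to(tcan(2,d),RC(1),rate=.1); F=read_wrist_force(); print(d,F.round(2))
    if np.linalg.norm(F)>6: break
f=grab_frame("wrist");cv2.imwrite("pics/w6.png",f["img"][:,:,::-1])
print(read_t(),read_qpos().round(0))
E
```

```text
0.112 [ 0.03  0.17 -0.21]
0.085 [ 0.71 -0.71  0.88]
0.068 [0.27 0.66 0.93]
36.3667 [-23.  46. -12. 135. 149.  40. -78.]
```

View pics/w6.png

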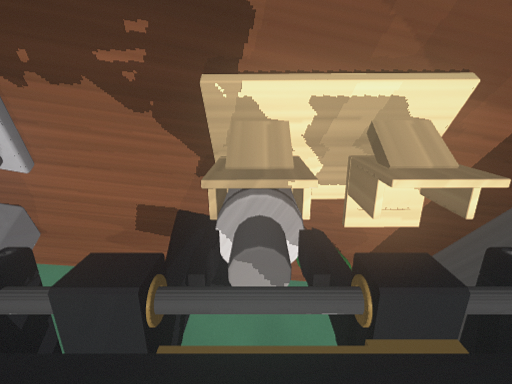

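```bash
python3 - <<'E'
from rig import *
from h import *
set_gripper(.02,40); print("w",read_grip_width(),read_wrist_force().round(2))
line_to(tcan(2,.085),RC(1),rate=.06); print("w",read_grip_width())
line_to(tcan(2,.19),RC(1),rate=.18)
P=read_tool_pos(); print(read_t(),P.round(3),read_qpos().round(0),read_wrist_force().round(2))
for dl in ((0,0,.10),(0.0,.04,.1),(0,.1,.12)):
    try: line_to(P+np.array(dl),None,rate=.18); print("ok",dl); break
    except Exception as e: print(repr(e))
print(read_t(),read_qpos().round(0),read_grip_width())
for nm,q in (("up",[.47,.2,.34]),("hov",crate([.002,.066,.30]))): print(nm,None if (q:=solve_ik(q,RK(1))) is None else np.round(q,0))
E
```

```text
w 0.030921173654079395 [-1.82 -0.38  3.38]
w 0.031326628461444794
37.9333 [0.494 0.187 0.202] [-29.  30.  -9. 142. 142.  31. -75.] [ 0.43  0.15 -4.06]
ok (0, 0, 0.1)
38.95 [-51.  17.  22. 135. 120.   7. -50.] 0.031187650854858077
up [  8.  31. -60.  97.  29.  69.  24.]
hov [ 45.  47. -72.  84.  45.  81.  54.]
```

```bash
python3 - <<'E'
from rig import *
from h import *
move_j([-27,22,-2,99,1,59,54])
print(read_t(),None if (q:=solve_ik(crate([.002,.066,.26]),RK(1))) is None else np.round(q,0))
move_ptp(crate([.05,.1,.30]),RK(1)); sleep(.2)
R=read_tcp_rot();p=read_tool_pos();f=grab_frame("wrist");im=f["img"][:,:,::-1].copy();cv2.imwrite("pics/w7.png",im)
u=-R[:,2]; drawcan(im,lambda P:wproj(P,R,p),p+u*(.130-.068),u)
q=((wproj(circ(p-u*.068,u,.029),R,p))).astype(int);cv2.polylines(im,[q.reshape(-1,1,2)],True,(0,0,255),1)
for y0 in(-.066,0,.066):
    k=np.array([[-.03,y0-.031,.08],[-.03,y0+.031,.08],[.042,y0+.031,.08],[.042,y0-.031,.08]])@Rz(YK).T+CR
    cv2.polylines(im,[wproj(k,R,p).astype(int).reshape(-1,1,2)],True,(0,0,255),1)
cv2.imwrite("pics/w7o.png",cv2.resize(im[60:310,100:420],None,fx=2.4,fy=2.4))
print(read_t(),read_qpos().round(0),read_grip_width(),read_wrist_force().round(2))
E
```

```text
40.7583 [10. 35.  2. 90. -1. 55. 95.]
42.4083 [ 6. 37.  2. 78. -2. 65. 92.] 0.030911602478973843 [ 0.57  0.63 -4.75]
```

View pics/w7o.png

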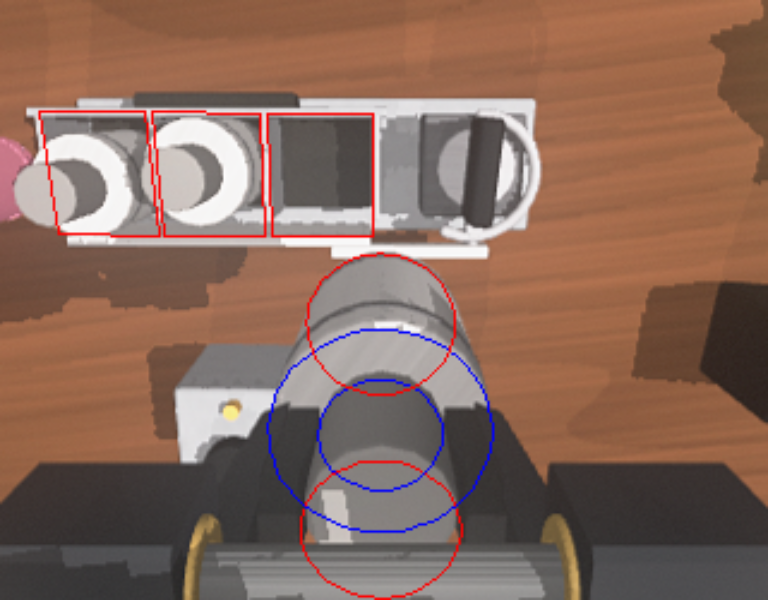

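```bash
python3 - <<'E'
from rig import *
from h import *
x,y=.002,.066
line_to(crate([x,y,.26]),RK(1),rate=.25)
line_to(crate([x,y,.17]),RK(1),rate=.2); sleep(.15)
b=np.mean([(read_wrist_force(),sleep(.01))[0] for _ in range(8)],0); print(b,read_t())
ok=True
for z in (.14,.112):
    line_to(crate([x,y,z]),RK(1),rate=.12); f=read_wrist_force()-b; print(z,f.round(1))
    if np.linalg.norm(f)>7: ok=False;print("STOP");break
while ok and z>.082:
    z-=.0016; line_to(crate([x,y,z]),RK(1),rate=.04); f=read_wrist_force()-b
    if f[2]>2.5: break
    if np.linalg.norm(f[:2])>6: print("side");break
print("contact",z,read_tool_pos()[2],f.round(2),read_t(),read_grip_width())
E
```

```text
[ 0.13067327 -0.1877928  -3.92804667] 43.6583
0.14 [-0.4 -0.3  0.4]
0.112 [-0.3 -0.5  0.6]
contact 0.10399999999999998 0.1046318152982163 [-0.99  0.49  6.51] 45.6917 0.031056902663014398
```

```bash
cat >> h.py <<'E'
BD=np.array([0.05874484,-0.00986259,0.]); BD/=np.linalg.norm(BD)
RCAM=Rtool(np.array([0,0,-1.]),np.cross([0,0,1.],BD))
E
python3 - <<'E'
from rig import *
from h import *
x,y=.002,.066
line_to(crate([x,y,.1046]),RK(1),rate=.04); print(read_wrist_force().round(2))
set_gripper(.044); print(read_grip_width(),read_wrist_force().round(2))
line_to(crate([x,y,.17]),RK(1),rate=.15); print(read_wrist_force().round(2))
line_to(crate([0,.16,.19]),RCAM,rate=.2); print(read_t(),read_qpos().round(1))
f=grab_frame("top");cv2.imwrite("pics/t4.png",cv2.resize(f["img"][140:210,240:410,::-1],None,fx=4.5,fy=4.5,interpolation=cv2.INTER_CUBIC))
s=grab_frame("scene")["img"][:,:,::-1];cv2.imwrite("pics/s6.png",s);cv2.imwrite("pics/s6c.png",cv2.resize(s[170:270,90:270],None,fx=4.4,fy=4.4,interpolation=cv2.INTER_CUBIC))
cv2.imwrite("pics/w8.png",grab_frame("wrist")["img"][:,:,::-1])
print(None if (q:=solve_ik(crate([0,.16,.077]),RCAM)) is None else np.round(q,1))
np.savez("w8.npz",R=read_tcp_rot(),p=read_tool_pos())
E
```

```text
[-0.31 -0.14 -0.19]
0.044085714292270047 [0.7  0.1  0.24]
[ 0.1   0.97 -1.01]
47.55 [ 0.3 39.   3.2 96.2 -2.8 45.  85.2]
[  0.8  48.1   2.2 100.8  -3.1  31.2  85.4]
```

View pics/s6c.png

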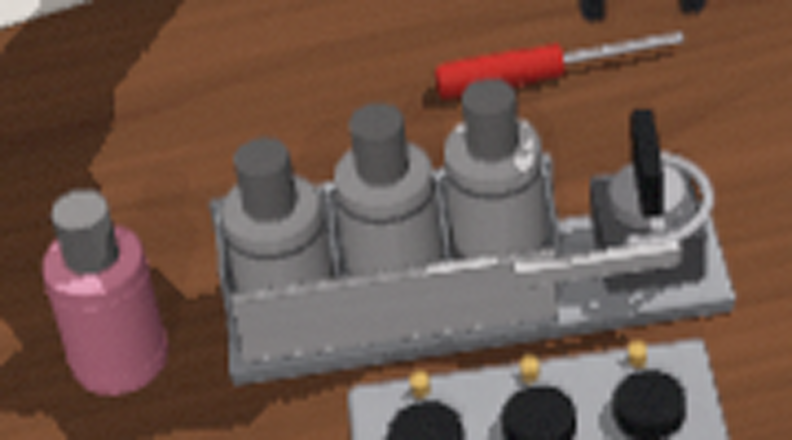

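View pics/w8.png

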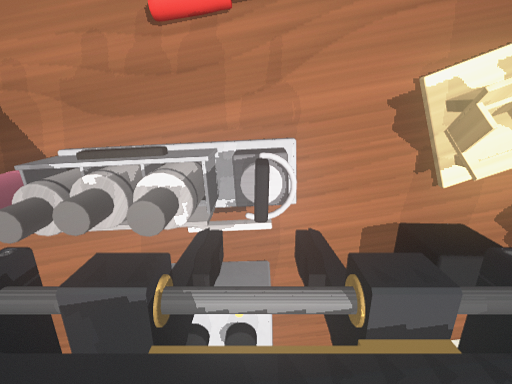

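All three cans stand upright in their cells. The bar at (262,190) is aligned with the jaws. Quick check of the bar and of can 2's neck-top height before going down.

```bash
python3 - <<'E'
from h import *
w=np.load("w8.npz");R,p=w["R"],w["p"];im=cv2.imread("pics/w8.png")
a=cv2.resize(im[130:250,110:310],None,fx=4,fy=4,interpolation=cv2.INTER_CUBIC)
c=crate([0,.16,.114]);n=np.cross([0,0,1.],BD)
k=np.array([c+sx*.03*BD+sy*.007*n for sx,sy in((1,1),(1,-1),(-1,-1),(-1,1))])
cv2.polylines(a,[((wproj(k,R,p)-[110,130]+.5)*4-.5).astype(int).reshape(-1,1,2)],True,(0,0,255),1)
for z,col in((.165,(0,0,255)),(.155,(0,255,0))):
    q=((wproj(circ(crate([.002,.066,z]),np.array([0,0,1.]),.016),R,p)-[110,130]+.5)*4-.5).astype(int);cv2.polylines(a,[q.reshape(-1,1,2)],True,col,1)
cv2.imwrite("pics/o8.png",a)
E
```

```text
(no output)
```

View pics/o8.png

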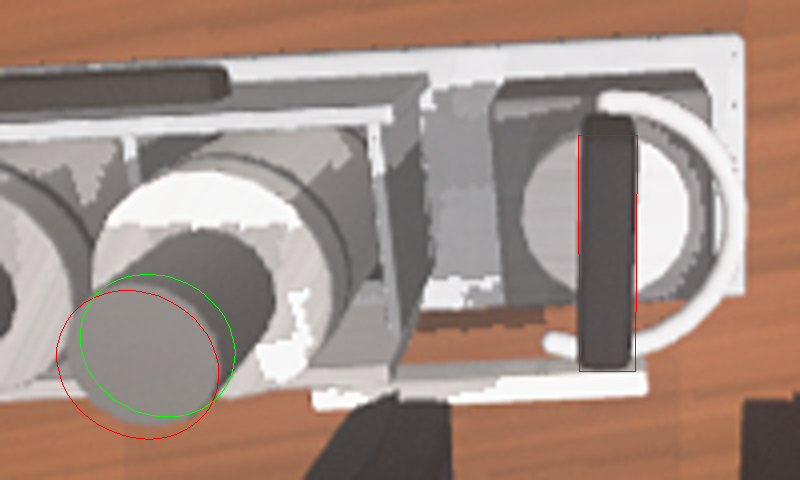

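```bash
python3 - <<'E'
from rig import *
from h import *
line_to(crate([0,.16,.10]),RCAM,rate=.15); print(read_wrist_force().round(1))
line_to(crate([0,.16,.075]),RCAM,rate=.08); print(read_wrist_force().round(1))
set_gripper(.004,40); print("w",read_grip_width(),read_wrist_force().round(1),read_t())
q=np.array(read_qpos()); q0=q[6]
for dd in (10,40,80,120,155,170):
    q[6]=q0-dd; move_j(q); F=read_wrist_force();M=read_ft_torque()
    print(dd,F.round(1),M.round(2),round(read_grip_width(),4),round(read_qpos()[6],1),read_t())
    if np.linalg.norm(F)>35 or abs(M[2])>3: print("STOP");break
E
```

```text
[ 0.1 -0.8  0. ]
[ 0.3 -0.   2.5]
w 0.013430229037188053 [ 2.  -1.5  2.1] 49.4667
10 [ 0.5 -0.9  2.3] [-0.03 -0.21 -0.15] 0.0138 75.6 49.7583
40 [1.6 2.6 1.8] [ 0.49 -0.56 -0.16] 0.0134 45.6 50.325
80 [ 5.   3.7 -0.7] [ 0.56 -0.91 -0.02] 0.0139 5.5 51.0333
120 [ 6.5  2.1 -3.8] [ 0.35 -1.2   0.02] 0.0135 -34.5 51.7417
155 [ 7.9  1.4 -4.1] [ 0.12 -1.41 -0.12] 0.0139 -69.5 52.375
170 [ 7.6 -0.3 -4. ] [-0.   -1.43 -0.1 ] 0.0136 -84.5 52.7333
```

```bash
python3 - <<'E'
from rig import *
from h import *
q=np.array(read_qpos())
for k in range(10):
    q[6]-=2.5 if k else 4; move_j(q); sleep(.05);F=read_wrist_force();M=read_ft_torque()
    print(round(q[6],1),F.round(1),M.round(2),round(read_qpos()[6],1),read_t())
    if abs(M[2])>.6 or np.linalg.norm(F)>35: break
R=read_tcp_rot(); print(np.degrees(np.arctan2(R[1,0],R[0,0])))
s=grab_frame("scene")["img"][:,:,::-1];cv2.imwrite("pics/s7c.png",cv2.resize(s[170:270,90:270],None,fx=4.4,fy=4.4,interpolation=cv2.INTER_CUBIC))
E
```

```text
-88.5 [1.7 0.7 0.5] [ 0.09 -0.31 -0.03] -88.4 53.0333
-91.0 [2.8 0.4 0.8] [ 0.07 -0.29  0.03] -90.9 53.3333
-93.5 [ 3.6  0.2 -0.8] [-0.12 -0.37  0.07] -93.4 53.6333
-96.0 [ 2.6 -0.9 -0.9] [-0.2  -0.45  0.38] -95.9 53.9333
-98.5 [ 2.7 -2.3 -0.3] [-0.32 -0.34  0.79] -98.4 54.2333
-103.34208880548789
```

View pics/s7c.png

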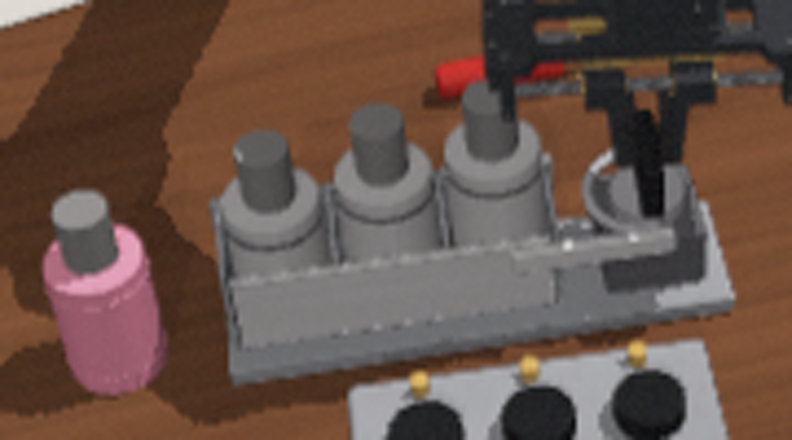

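```bash
python3 - <<'E'
from rig import *
from h import *
set_gripper(.04); print(read_grip_width(),read_wrist_force().round(1))
p=read_tool_pos(); line_to([p[0],p[1],.13],None,rate=.12); line_to([p[0],p[1],.24],None,rate=.25)
move_ptp([.45,.12,.33],read_tcp_rot()); print(read_t(),read_wrist_force().round(1))
t=grab_frame("top")["img"][:,:,::-1];cv2.imwrite("pics/t9.png",t);cv2.imwrite("pics/t9c.png",cv2.resize(t[140:210,240:410],None,fx=4.6,fy=4.6,interpolation=cv2.INTER_CUBIC))
s=grab_frame("scene")["img"][:,:,::-1];cv2.imwrite("pics/s9.png",s);cv2.imwrite("pics/s9c.png",cv2.resize(s[170:270,90:270],None,fx=4.4,fy=4.4,interpolation=cv2.INTER_CUBIC))
E
```

```text
0.03998188934907125 [-1.8  0.9  3.9]
57.0417 [-0.2 -0.8  0.2]
```

View pics/t9c.png

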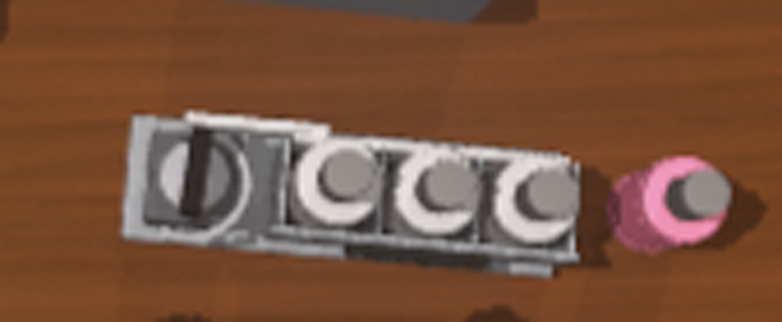

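View pics/s9.png

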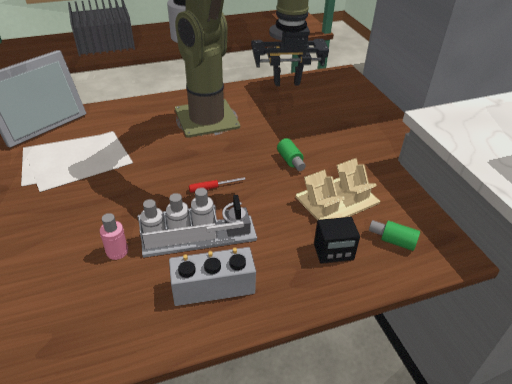

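View pics/s9c.png

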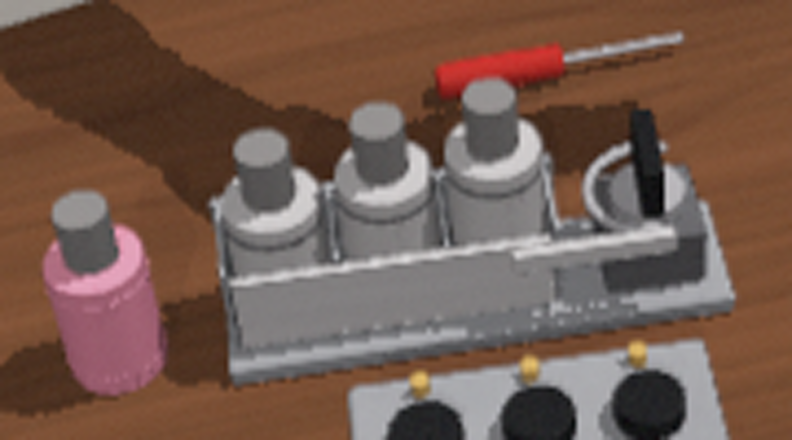

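The gate is drawn in, the cam hook has turned half a turn, and all three cans are upright in their cells. The bystanders haven't moved and the robot is clear. Handing in.

```bash
python3 -c "
from rig import *
print(read_t()); hand_in()"
```

```text
57.1417
the job is handed in; nothing more can be done
```

Both cans are packed, the cam lock is at its end stop, and I handed the job in at 57 s of the 72 s allowed.

- **Can 1:** it went into the middle cell. It touched down with about 10 N, no side force, and I eased that to almost nothing before letting go.
- **Can 2:** it went into the cell next to the cam. It touched down with about 6.5 N and was eased and released the same way.
- **Cam lock:** I turned it clockwise until the torque climbed from about 0.05 to 0.8 N m. The tool was then at about 3.25 rad, which fits the 3.2 rad end stop plus some give in the grip.

The last top and scene pictures show all three cans upright in their cells and the gate drawn in. The cradle is empty, the look-alikes and other bench items look unmoved, and the robot was touching nothing.

**Where things disagreed:**
- **Finger length:** the fingertips are about 28 mm behind the reported TCP, not 11 mm ahead of it as the text says. My first grasp therefore closed on nothing above can 1, without touching anything. Two camera measurements agreed on the offset, and I used it from then on.
- **Hang in the grip:** the cans sat a few millimetres lower in the grip than I had modelled, so I relied on feeling for touchdown rather than on the computed height.

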